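Prop the washed bento box ajar on its stay

ROBOT

A 6-joint arm with a two-finger parallel gripper is mounted at the origin on the work surface. World frame = base frame: x ahead of the robot, y to its left, z up, the work surface at z = 0. Lengths are in m, angles in degrees, forces in N, time in s.
With the tool pointing down it reaches from about 0.35 to 0.875 m from the base axis. Payload 4.2 kg.
Tool frame: the origin (TCP) lies midway between the tips of the shut fingers; the grasp point (between the pads) lies 19 mm behind it; z points along the fingers, y is the line along which they close (so a half turn about z gives the same grasp; the last joint's range is limited). The gripper opens to 87 mm and grips with 3 to 60 N. Pads are 19 mm wide; open, the fingers measure 117 mm over their backs; the gripper's body (75 mm by 190 mm) begins 51 mm behind the grasp point.
Start: joints at [-62.246, 22.042, 0.453, 0, -68.411, -14.817], TCP at [0.14, -0.609, 0.223] pointing down, gripper open.
Joint ranges: [-179.83, 179.83], [-69.29, 118.12], [-61.27, 80.66], [-181.25, 117.63], [-171.15, -9.14], [-177.46, 177.46]. Speed limits (degrees/s): [159.86, 159.86, 180, 180, 180, 180].

INTERFACE

Orientations are given as [roll, pitch, yaw] about the fixed x, y, z axes, in that order (R = Rz(yaw) Ry(pitch) Rx(roll)).
In Python, from workcell import env gives the robot as it stands. The module is installed in compiled form; this text tells all that it offers. Calls block until the motion is done:
- env.goto(position, orientation): joint-space move of the TCP to a pose.
- env.move_straight(position, rotation=None, rate=0.15, force_limit=None): straight line of the TCP; rotation=None keeps the orientation; rate is the mean speed in m/s. With force_limit (N) it stops when the force on the tool has changed by that much, and returns True; else False.
- env.set_joints(angles): joint-space move.
- env.gripper_to(opening, grasp_force=None): opening from 0.0 (shut) to 1.0 (fully open); grasp_force is the grip in N (None keeps the last); returns when the fingers have stopped.
- env.dwell(seconds).
- env.inverse_kinematics(position, orientation): joint angles nearest the present ones, or None.
- env.read_state(): the state.
- env.grab_frame(name): name is "side" or "top" or "wrist"; returns a dict with "image" (480x640x3 uint8, blue, green, red), "fx", "fy", "cx", "cy" (pixels), "position" and "orientation" of the camera in the world. Camera axes: x right, y up, looking along -z (the intrinsics and any distortion apply to the point x, -y, -z); pixel columns grow to the right and rows downward; lengths in m; the calibration is good to about 2 mm. The wrist camera is an equidistant fisheye: a pixel r from the principal point sees the ray r / f radians off the axis. A picture is of the moment at which its call begins. There is no depth.
A pose or a line that the arm cannot do raises env.Unreachable and nothing moves.
- env.close_job(): hands the job in; it is judged then, once.
Trained networks look in a picture, given as the dict that the camera call returned (one of the last four; its "shot" number tells which), for a name from the list of things; names that differ only in an ending like _2 or _b are one class to them, and where a whole thing is asked for, a point or a joint stands for the part that bears it (a point fixed in the world has none). Each returns a list of dicts, best first, with "score" (0 to 1); they miss things now and then, are a little off and sometimes report something else, mostly with a low value. They report only what shows in the picture. A call takes as long as a camera call.
- env.search_frame(picture, thing): "xyz" ([x, y, z] in m, in world coordinates, good to about 4 mm: the middle of the surface that is visible of it).
- env.trace(picture, thing): "mask" (480x640 bool, what is visible of it).
The state is a dict: "clock": time; "joint_positions": joint angles; "qvel": joint speeds; "joint_torque": joint torques, N m; "position": TCP position; "tool_rot": TCP orientation; "force": force on the tool from outside, world axes, zero at the start; "wrist_torque": the same for the moment, N m; "opening": opening from 0.0 (shut) to 1.0 (fully open); "finger_force": force on a finger pad.
Only numpy, scipy, OpenCV 4.12 (cv2) and the standard library are available. Lean on these libraries where they do the work, as an engineer would, in place of code of your own. Each camera call takes 0.05 s, during which the arm holds its last target. There are 200 camera calls.

TASK

Prop the washed bento box ajar so that it can dry: swing its lid right back until it leans open by itself, flip the wire stay inside up as far as it goes, then bring the lid gently forward and down, without letting it drop, until it rests on the stay. Leave the other things on the counter where they stand.

Things in the scene. Friction and masses are not known exactly. Their poses are not given: they have to be found in the camera images.
- lid (a joint): lid's hinge angle, rad: 0 closed, grows on opening; stop at 1.78, where the lid leans 12 degrees past upright, away from its handle side, and stays by its weight. Almost free hinge: let go below about 1.5 it falls shut. Clear plastic panel with white edge, 150 mm hinge to front edge, 220 wide, 5 thick, about 0.22 kg, underside level with the hinge axis. About 0.61 when resting on the raised stay
- lid_bar (a point): centre of the lid's handle: round grey bar 10 mm thick, 100 long, parallel to the hinge, held 40 in front of the lid's front edge by two arms at its ends (90 free between them; gap of 35 between bar and lid edge). 190 from the hinge axis and 2.5 above the lid's underside. Closed: 87 above the counter. Axes turn with the lid: x toward the hinge, y along the bar, z out of the lid's top face
- lid_hinge (a point): middle of the lid's hinge axis, fixed, on top of the box's far long wall, 85 mm above the counter. The box is a clear open plastic tray 150 deep (x), 220 wide (y), 85 high, walls 3, white rim; fixed to the counter, empty. Axes of the box: x level from handle side to hinge, y along the hinge, z up
- stay (a joint): angle of the wire stay, rad: 0 lying flat under the lid, grows as its cross bar is swung up toward the handle side, stop at 1.396 (80 degrees, fully up). Stiff pivot: it keeps any angle it is left at; turning it takes about 0.07 N m (under 1 N at the cross bar)
- stay_bar (a point): centre of the stay's cross bar. The stay is a U of dark wire, 8 mm thick, in the box: bar 196 long parallel to the lid's hinge, two arms 90 long beside the box's short walls, pivots near the front wall. Lying flat the bar is 48 in front of the hinge axis, 77 above the counter; 41 free to the far wall, 70 deep below it. The open lid stands close behind. Axes: x from pivot to bar, y along the bar
- stay_pivot (a point): middle of the stay's pivot axis, fixed on the box: 138 mm in front of the lid's hinge axis, 77 above the counter, parallel to the hinge; the cross bar circles it at 90. Axes are those of the box
- jar: bystander: glass spice jar with twist cap, 48 mm across, 95 mm high; origin at the centre of its underside
- dispenser: bystander: empty push dispenser bottle of green plastic, 62 mm across, 171 mm high; origin at the centre of its underside
- cup: bystander: drinking glass, 72 mm across, 85 mm high; origin at the centre of its underside
- chopstick_rest: bystander: wooden chopstick rest, 18 x 60 x 15 mm; origin at the centre of its underside
- spoon: bystander: aluminium spoon lying flat, about 150 mm long, 6 mm high; origin on its underside near the middle
- saucer: bystander: white saucer, 110 mm across, 20 mm high; origin at the centre of its underside

How it is judged:
By the outcome, as a careful person would: the job done as asked, in the order asked, and still so for the second after the job is handed in, with the robot touching nothing.
It also fails if it takes over 67 s, if anything falls off the work surface, if the arm or the gripper's body presses on something with over 40 N, if the wrist force passes 120 N, or if a joint passes its speed limit or range.

## Working session

There is one attempt and no reset: what is moved stays moved. The work goes in short steps, each a Python script; the robot and the scene stay as the last script left them, time stands still between calls to the robot, and variables do not carry over. Pictures are saved under pics/ and viewed, at most 10 in all, crops included, and the job is handed in when it is done.

```bash
mkdir -p pics; python3 - <<'E'
from workcell import env
import cv2,numpy as np
ims=[]
for c in ["top","side"]:
    p=env.grab_frame(c); cv2.imwrite(f"pics/{c}0.png",p["image"])
    print(c,p["fx"],p["cx"],p["cy"],p["position"],p["orientation"],p.keys())
    for t in ["lid","lid_bar","lid_hinge","stay","stay_bar","stay_pivot","jar","dispenser","cup","chopstick_rest","spoon","saucer"]:
        r=env.search_frame(p,t)
        print(t,[(np.round(a["xyz"],3).tolist(),round(a["score"],2)) for a in r[:2]])
print(env.read_state())
E
```

```text
top 573.2227834322313 315.9195746943907 237.823827428042 [0.35664632 0.06062654 1.19075116] [  8.69391386   0.50644735 -91.00706636] dict_keys(['image', 'fx', 'fy', 'cx', 'cy', 'position', 'orientation', 'shot'])
lid []
lid_bar [([0.546, 0.102, 0.09], 0.83), ([0.541, 0.106, 0.092], 0.58)]
lid_hinge [([0.545, 0.105, 0.093], 0.67)]
stay []
stay_bar [([0.504, 0.254, 0.118], 0.47)]
stay_pivot [([0.545, 0.11, 0.09], 0.66), ([0.544, 0.108, 0.089], 0.41)]
jar [([0.615, -0.034, 0.097], 0.94)]
dispenser [([0.503, 0.256, 0.113], 0.78)]
cup [([0.493, 0.369, 0.05], 0.77)]
chopstick_rest [([0.392, 0.176, 0.009], 0.59), ([0.544, 0.109, 0.094], 0.23)]
spoon [([0.488, -0.054, 0.007], 0.71)]
saucer []
side 612.6240750397933 320.10154513718464 245.5113475980856 [-0.110102    0.71620888  0.79496797] [  51.97303278   -0.26347717 -135.70276599] dict_keys(['image', 'fx', 'fy', 'cx', 'cy', 'position', 'orientation', 'shot'])
lid [([0.538, 0.109, 0.089], 0.97)]
lid_bar [([0.537, 0.112, 0.092], 0.62)]
lid_hinge []
stay []
stay_bar []
stay_pivot [([0.512, 0.129, 0.09], 0.56)]
jar [([0.388, 0.174, 0.009], 0.71
[... 225 characters left out ...]
1], 0.78)]
{'clock': 1.3, 'joint_positions': array([-6.22460541e+01,  2.20414361e+01,  4.51104624e-01, -6.82966006e-04,
       -6.84092482e+01, -1.48162415e+01]), 'qvel': array([-0.00139215, -0.00406096, -0.00205092, -0.0431333 ,  0.13850148,
        0.04072829]), 'joint_torque': array([ 7.54978319e-04, -3.90468621e+01,  1.87623703e+01,  4.22477379e+00,
        1.54136476e-02, -2.79749152e-06]), 'position': array([ 0.1399489 , -0.60910481,  0.22254046]), 'tool_rot': array([-1.79999756e+02,  7.21405761e-04, -1.67062547e+02]), 'force': array([-0.65535838,  0.60504778, -1.06565006]), 'wrist_torque': array([0.00313709, 0.00555522, 0.00824615]), 'finger_force': 0.0, 'opening': 0.9959471313486545}
```

View pics/top0.png

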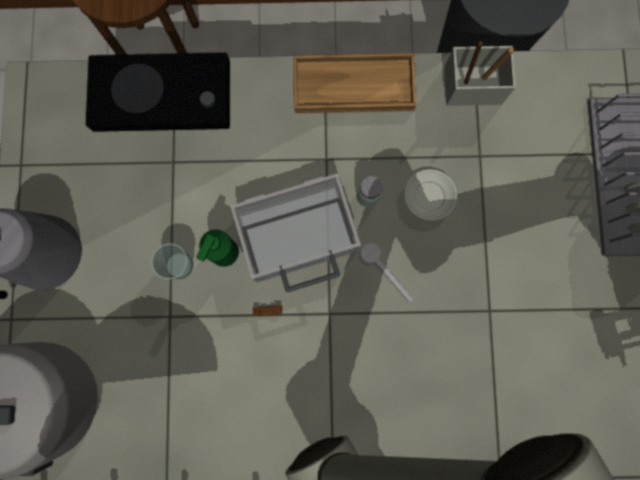

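View pics/side0.png

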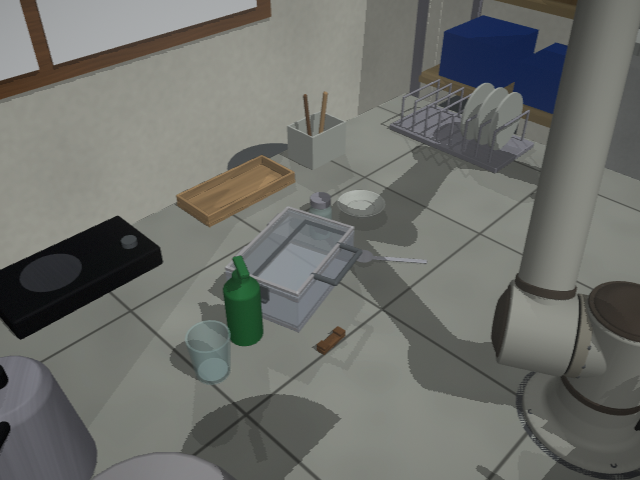

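Top view: lid corners near (232,207), (340,177), (360,245), (255,280), handle bar from (287,291) to (339,276). The dispenser is at (215,247) and the jar at (371,190), both close to the box sides. In the side view the lid is shut and the handle is around (338,265). I'll zoom in for accurate corners.

```bash
python3 - <<'E'
import cv2
a=cv2.imread("pics/top0.png")[165:305,195:395]; a=cv2.resize(a,None,fx=4,fy=4,interpolation=cv2.INTER_CUBIC)
cv2.imwrite("pics/topz.png",cv2.convertScaleAbs(a,alpha=1.3))
a=cv2.imread("pics/side0.png")[195:345,215:375]; a=cv2.resize(a,None,fx=4,fy=4,interpolation=cv2.INTER_CUBIC)
cv2.imwrite("pics/sidez.png",cv2.convertScaleAbs(a,alpha=1.3))
E
```

```text
(no output)
```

View pics/topz.png

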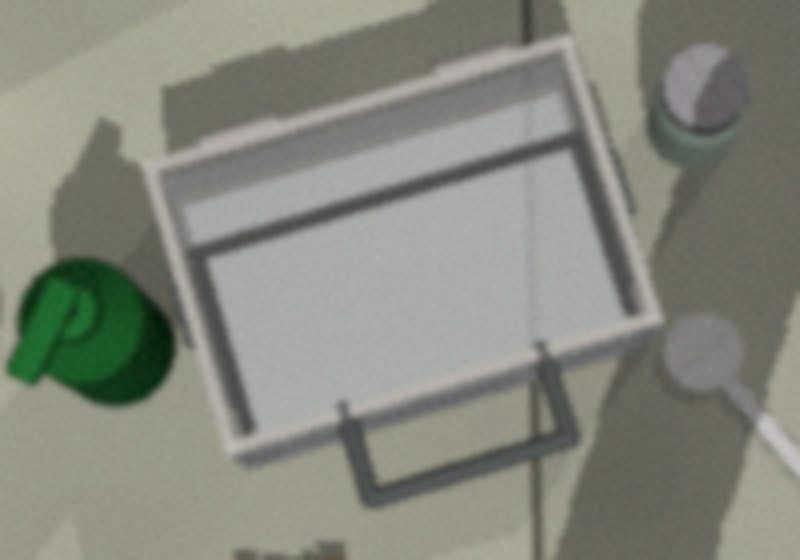

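View pics/sidez.png

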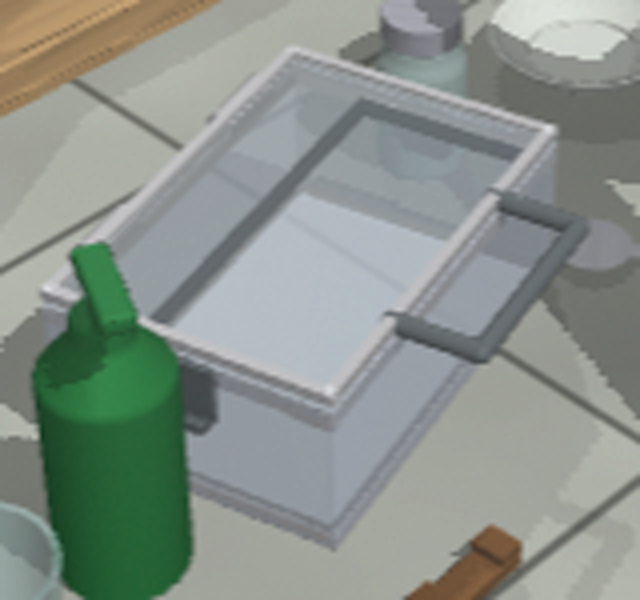

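The zooms show the lid corners and bar ends clearly. The stay lies flat, with its bar about a third of the way in from the hinge. I'll fit the box pose to both views.

```bash
python3 - <<'E'
import numpy as np
from scipy.spatial.transform import Rotation as R
from scipy.optimize import least_squares
cams=[(573.2228,315.92,237.824,[0.35664632,0.06062654,1.19075116],[8.69391386,0.50644735,-91.00706636],(195,165),
 [(147,163),(572,38),(662,320),(232,457),(372,497),(574,437)]),
 (612.624,320.1,245.51,[-0.110102,0.71620888,0.79496797],[51.97303278,-0.26347717,-135.70276599],(215,195),
 [(42,290),(290,48),(555,128),(332,398),(483,350),(583,226)])]
P=np.array([[0,110,5],[0,-110,5],[-150,-110,5],[-150,110,5],[-190,47,2.5],[-190,-47,2.5]])/1000
def res(p,cs,dz=0):
    W=R.from_euler('z',p[2]).apply(P)+[p[0],p[1],.085+dz]; o=[]
    for f,cx,cy,pos,eu,off,px in cs:
        c=R.from_euler('xyz',eu,degrees=True).inv().apply(W-pos)
        uv=np.c_[cx+f*c[:,0]/-c[:,2],cy-f*c[:,1]/-c[:,2]]
        o.append(uv-(np.array(px)/4+off))
    return np.concatenate(o).ravel()
for cs in ([cams[0]],[cams[1]],cams):
    s=least_squares(res,[.6,.1,.2],args=(cs,),loss='soft_l1'); p=s.x
    print(p[:2].round(4),np.degrees(p[2]).round(2),res(p,cs).reshape(-1,2).round(1).tolist())
    print("bar",(p[:2]+R.from_euler('z',p[2]).apply([-.19,0,0])[:2]).round(4))
E
```

```text
[0.6221 0.1268] 16.19 [[-0.5, 0.2], [0.2, -1.0], [1.0, 0.3], [-0.4, -0.3], [2.0, -0.0], [-1.8, 0.5]]
bar [0.4397 0.0739]
[0.6236 0.1281] 16.26 [[-0.4, 0.2], [0.2, -0.7], [0.5, 0.1], [0.3, 0.3], [0.4, -0.8], [-1.7, 0.5]]
bar [0.4412 0.0749]
[0.6228 0.1276] 16.16 [[-0.9, -0.1], [-0.2, -1.3], [0.6, 0.0], [-0.9, -0.6], [1.5, -0.4], [-2.3, 0.2], [0.1, 0.2], [0.7, -0.6], [1.1, 0.3], [0.7, 0.4], [0.8, -0.7], [-1.2, 0.7]]
bar [0.4403 0.0747]
```

```bash
cat > h.py <<'E'
from workcell import env
import numpy as np
from scipy.spatial.transform import Rotation as R
PHI=16.2; H=np.array([.6228,.1276,.085]); B=R.from_euler('z',PHI,degrees=True)
def W(x,z,y=0): return H+B.apply([x/1e3,y/1e3,z/1e3])        # box mm -> world
def box(p): return B.inv().apply(np.array(p)-H)*1e3
def ori(t,grip=True,half=0):
    r=B*R.from_euler('y',-t,degrees=True)*R.from_euler('z',(90 if grip else 0)+half,degrees=True)*R.from_euler('x',180,degrees=True)
    return r.as_euler('xyz',degrees=True)
def st(msg=''):
    s=env.read_state(); print(msg,'t%.1f'%s['clock'],'box',box(s['position']).round(1),'F',B.inv().apply(s['force']).round(1),'op%.3f'%s['opening'],'ff%.1f'%s['finger_force'])
    return s
E
python3 - <<'E'
from h import *
q0=env.read_state()['joint_positions']
for half in (0,180):
  for n,p,g,t in [('bar',W(-190,-11.5),1,0),('top',W(40,172),1,0),('hook',W(-40,-20),0,50)]:
    q=env.inverse_kinematics(p,ori(t,g,half)); print(half,n,None if q is None else np.round(q))
E
```

```text
0 bar [ 31.  15. -35.   0. -39. 166.]
0 top [ 26.  26.  12.   0. -76. 171.]
0 hook [  -7.   22.  -33. -125.  -21. -128.]
180 bar [ 31.  15. -35.   0. -39. -14.]
180 top [ 26.  26.  12.   0. -76.  -9.]
180 hook [  -7.   22.  -33. -125.  -21.   52.]
```

```bash
python3 - <<'E'
from h import *
import cv2
env.gripper_to(.45,10)
env.goto(W(-190,80),ori(0,1,180)); s0=st('above')
print(env.move_straight(W(-190,-11.5),rate=.12,force_limit=8)); st('down')
env.gripper_to(0,6); st('gripped')
cv2.imwrite("pics/grip.png",cv2.resize(env.grab_frame("side")["image"][150:400,150:480],None,fx=2,fy=2))
E
```

```text
above t5.0 box [-189.9   -0.4   80. ] F [ 0.4 -0.7  0.7] op0.446 ff0.0
False
down t5.9 box [-189.4   -0.   -11. ] F [ 0.3 -0.4  0.1] op0.453 ff0.0
gripped t6.5 box [-1.892e+02  1.000e-01 -1.130e+01] F [2.1 0.1 0.4] op0.112 ff6.0
```

View pics/grip.png

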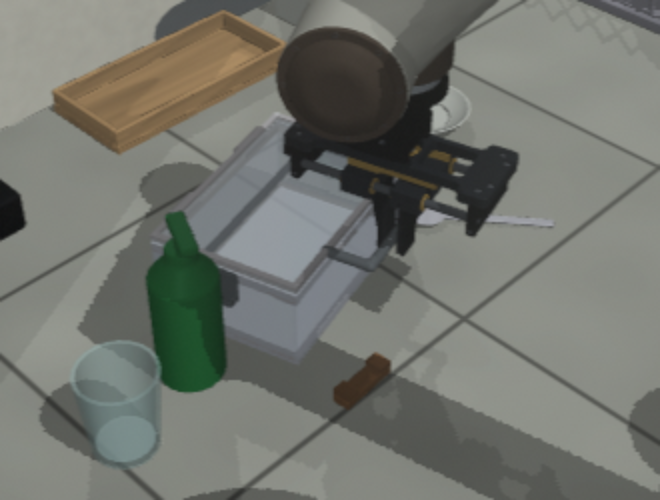

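The fingers hold the handle bar (opening 9.7 mm). The 190 mm side of the gripper body runs along the closing direction. Now I'll swing the lid open.

```bash
cat >> h.py <<'E'
def bar(th): c,s=np.cos(th),np.sin(th); return -190*c+2.5*s, 190*s+2.5*c
def arc(a,b,n,rate,lim=25,dx=0.7):
    for th in np.linspace(a,b,n+1)[1:]:
        x,z=bar(th); hit=env.move_straight(W(x+dx,z-14),rate=rate,force_limit=lim); st('%.2f %s'%(th,hit))
        if hit: return th
E
python3 - <<'E'
from h import *
env.gripper_to(0,10)
if arc(0,1.76,11,.12) is None: arc(1.76,1.80,1,.03,10)
E
```

```text
0.16 False t7.2 box [-1.864e+02  1.000e-01  1.860e+01] F [ 2.6 -1.  -1.7] op0.110 ff10.0
0.32 False t7.6 box [-179.     0.    47.4] F [ 3.  -0.9 -3.4] op0.109 ff10.0
0.48 False t8.0 box [-167.1    0.    74.9] F [ 2.9 -1.  -2.5] op0.113 ff10.0
0.64 False t8.4 box [-151.5   -0.   100.3] F [-0.2  0.3 -1.7] op0.113 ff10.0
0.80 False t8.8 box [-1.314e+02 -1.000e-01  1.236e+02] F [-4.5  0.8  4.2] op0.104 ff10.0
0.96 False t9.2 box [-1.066e+02 -1.000e-01  1.431e+02] F [-3.3  0.2  3.8] op0.104 ff10.0
1.12 False t9.6 box [-8.020e+01 -1.000e-01  1.579e+02] F [-3.2 -1.2  3.1] op0.109 ff10.0
1.28 False t10.0 box [-5.180e+01 -1.000e-01  1.683e+02] F [-1.3 -0.9  2.3] op0.110 ff10.0
1.44 False t10.4 box [-22.1  -0.  174.3] F [-0.9 -2.   0.6] op0.109 ff10.0
1.60 False t10.8 box [  8.2  -0.  175.5] F [-0.3 -2.   1.9] op0.112 ff10.0
1.76 False t11.2 box [ 38.4   0.  172.1] F [ 0.1 -2.5 -0.1] op0.106 ff10.0
1.80 True t11.5 box [ 4.260e+01 -1.000e-01  1.711e+02] F [-1.5  0.6  4.8] op0.110 ff10.0
```

The lid reached its stop at 1.78. I'll release it and check reachability for the stay moves.

```bash
cat >> h.py <<'E'
def sbar(a): return -138+90*np.cos(np.radians(a)), -8+90*np.sin(np.radians(a))
def hook(a,t,c=0,back=0):   # shut finger under the stay bar, bar 15 mm from the tip
    x,z=sbar(a); s,k=np.sin(np.radians(t)),np.cos(np.radians(t)); u=15-back; w=13.5+c
    return W(x+u*s-w*k, z-u*k-w*s)
E
python3 - <<'E'
from h import *
env.gripper_to(.3,10); env.dwell(.2)
env.move_straight(W(43,240),rate=.2); st('released')
for half in (0,180):
  for n,p,t in [('pre',hook(0,40,5,80),40),('in',hook(0,40,5),40),('lift',hook(28,40),40),('lift60',hook(28,60),60),('down',W(-37,14),0),('up',W(-37,140),0),('end',W(-109,61),0)]:
    q=env.inverse_kinematics(p,ori(t,0,half)); print(half,n,None if q is None else np.round(q))
E
```

```text
released t12.8 box [4.300e+01 2.000e-01 2.405e+02] F [ 0.1  0.9 -0.7] op0.301 ff0.0
0 pre None
0 in None
0 lift None
0 lift60 [ -14.   23.  -42. -136.  -40. -110.]
0 down [ 27.  26. -13.   0. -51.  79.]
0 up [ 27.  19.  -3.   0. -67.  79.]
0 end [ 28.  17. -20.   0. -54.  78.]
180 pre None
180 in None
180 lift None
180 lift60 [ -14.   23.  -42. -136.  -40.   70.]
180 down [  27.   26.  -13.   -0.  -51. -101.]
180 up [  27.   19.   -3.   -0.  -67. -101.]
180 end [  28.   17.  -20.   -0.  -54. -102.]
```

```bash
python3 - <<'E'
from h import *
import h
def ori2(t,psi,half):
    r=R.from_euler('z',PHI+psi,degrees=True)*R.from_euler('y',-t,degrees=True)*R.from_euler('z',half,degrees=True)*R.from_euler('x',180,degrees=True)
    return r.as_euler('xyz',degrees=True)
for t in (20,25,30,35,40,50,60,70):
  o=[]
  for psi in (-60,-45,-30,-15,0,15,30,45,60):
    k=0
    for y in (-50,0,50):
      for half in (0,180):
        qs=[env.inverse_kinematics(hook(0,t,5,b)+B.apply([0,y/1e3,0]),ori2(t,psi,half)) for b in (0,80)]
        k+=(qs[0] is not None and qs[1] is not None)
    o.append(k)
  print(t,o)
for psi in (0,15):
 for t in (20,30): print(t,psi,[np.round(env.inverse_kinematics(hook(0,t,5,b),ori2(t,psi,180))) if env.inverse_kinematics(hook(0,t,5,b),ori2(t,psi,180)) is not None else None for b in (0,80)])
E
```

```text
20 [6, 5, 4, 0, 2, 6, 6, 6, 6]
25 [6, 6, 2, 0, 0, 4, 6, 6, 5]
30 [6, 6, 0, 0, 0, 4, 6, 6, 4]
35 [6, 4, 0, 0, 0, 4, 6, 4, 6]
40 [6, 2, 0, 0, 0, 4, 4, 5, 6]
50 [6, 0, 0, 6, 6, 6, 6, 6, 6]
60 [2, 0, 0, 2, 6, 6, 6, 6, 6]
70 [2, 0, 0, 0, 4, 6, 6, 6, 6]
20 0 [None, array([  30.,   11.,  -37.,   13.,  -22., -115.])]
30 0 [None, None]
20 15 [array([ 26.,  21., -31.,  -6., -18., -80.]), array([ 27.,  12., -31.,  -3., -27., -83.])]
30 15 [array([ 24.,  21., -31., -23.,  -9., -61.]), array([ 26.,  10., -37., -11., -14., -75.])]
```

```bash
cat >> h.py <<'E'
def ori2(t,psi,half=180):
    r=R.from_euler('z',PHI+psi,degrees=True)*R.from_euler('y',-t,degrees=True)*R.from_euler('z',half,degrees=True)*R.from_euler('x',180,degrees=True)
    return r.as_euler('xyz',degrees=True), r.apply([0,0,1])
E
python3 - <<'E'
from h import *
def ok(ps,o): return [None if (q:=env.inverse_kinematics(p,o)) is None else np.round(q).astype(int).tolist() for p in ps]
best=None
for psi in (20,25,30):
  for t in (26,29,32):
    te=np.degrees(np.arctan(np.tan(np.radians(t))*np.cos(np.radians(psi))))
    o,d=ori2(t,psi); e=B.apply([0,-.01,0])
    pin=hook(0,te,9)+e; ps=[pin-.08*d,pin]+[hook(a,te,4)+e for a in (0,10,20,25)]
    r=ok(ps,o); print(psi,t,round(te,1),[x and x[4] for x in r], all(r)); 
    if all(r) and best is None: best=(psi,t,r)
print(best)
E
```

```text
20 26 24.6 [-24, -17, -17, -19, -20, -21] True
20 29 27.5 [-22, -16, -16, -17, -18, -19] True
20 32 30.4 [-21, -16, -16, -17, -18, -18] True
25 26 23.8 [-28, -21, -21, -23, -24, -25] True
25 29 26.7 [-27, -21, -21, -22, -23, -23] True
25 32 29.5 [-26, -21, -21, -22, -22, -23] True
30 26 22.9 [-32, -25, -25, -26, -28, -28] True
30 29 25.6 [-31, -25, -25, -26, -27, -28] True
30 32 28.4 [-31, -25, -25, -26, -27, -27] True
(20, 26, [[21, 12, -30, -16, -24, -61], [21, 21, -28, -22, -17, -55], [21, 21, -27, -22, -17, -56], [22, 19, -28, -20, -19, -58], [22, 18, -28, -18, -20, -60], [22, 17, -28, -18, -21, -61]])
```

```bash
cat >> h.py <<'E'
PSI,T=20,28; TE=np.degrees(np.arctan(np.tan(np.radians(T))*np.cos(np.radians(PSI)))); OH,DH=ori2(T,PSI); EY=B.apply([0,-.01,0])
E
python3 - <<'E'
from h import *
import cv2
env.gripper_to(0)
env.move_straight(W(-110,240),rate=.3)
pin=hook(0,TE,8)+EY
env.goto(pin-.09*DH,OH); st('pre')
hit=env.move_straight(pin,rate=.1,force_limit=5); st('in %s'%hit)
if not hit:
    for a in (0,8,16,22):
        hit=env.move_straight(hook(a,TE,3.5)+EY,rate=.06,force_limit=12); st('a%d %s'%(a,hit))
        if hit: break
cv2.imwrite("pics/hook.png",cv2.resize(env.grab_frame("side")["image"][100:370,150:470],None,fx=2,fy=2))
E
```

```text
pre t15.1 box [-98.3 -24.5  49. ] F [1.  0.5 0.6] op0.004 ff0.0
in False t16.2 box [-60.4 -10.1 -30.5] F [-0.3 -0.3 -0.3] op0.005 ff0.0
a0 False t16.4 box [-56.2 -10.  -28.3] F [ 0.4  0.5 -0.4] op0.007 ff0.0
a8 False t16.8 box [-58.1 -10.  -16.5] F [-2.6 -0.3 -0. ] op0.001 ff1.0
a16 False t17.1 box [-60.6  -9.9  -4.3] F [-2.7 -0.6 -0.4] op0.002 ff1.4
a22 False t17.5 box [-63.4  -9.9   4.9] F [-2.7 -0.3 -0.1] op0.003 ff1.5
```

View pics/hook.png

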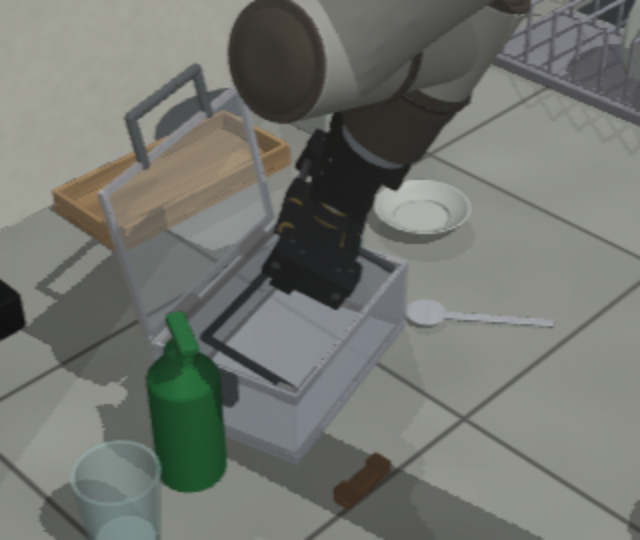

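The lid stands open. The stay bar's left end shows at crop (205,340), which is full-frame (252,270). I'll compare that with the model angle.

```bash
cat >> h.py <<'E'
def proj(p,w):
    c=R.from_euler('xyz',p["orientation"],degrees=True).inv().apply(np.array(w)-p["position"])
    return np.round([p["cx"]+p["fx"]*c[0]/-c[2],p["cy"]-p["fy"]*c[1]/-c[2]],1)
E
python3 - <<'E'
from h import *
p=env.grab_frame("side")
for a in (0,10,15,20,25): print(a,proj(p,W(*sbar(a),98)))
E
```

```text
0 [252.4 277.8]
10 [252.5 271.3]
15 [253.  268.3]
20 [253.9 265.4]
25 [255.1 262.8]
```

```bash
python3 - <<'E'
from h import *
import cv2
for a,c in ((25,0),(30,-2),(34,-3)):
    hit=env.move_straight(hook(a,TE,c)+EY,rate=.06,force_limit=12); st('a%d %s'%(a,hit))
    if hit: break
p=env.grab_frame("side"); im=p["image"][200:310,225:385]
cv2.imwrite("pics/hook2.png",cv2.resize(im,None,fx=5,fy=5,interpolation=cv2.INTER_CUBIC))
for a in (10,15,20,25,30,35): print(a,(proj(p,W(*sbar(a),98))-[225,200])*5)
E
```

```text
a25 False t17.8 box [-64.3  -9.9   9.2] F [-6.3 -0.1 -1.5] op0.002 ff3.1
a30 False t18.1 box [-67.1  -9.9  16.9] F [-7.7 -0.7 -2.9] op0.004 ff3.9
a34 False t18.4 box [-69.7  -9.9  22.6] F [-8.4  0.  -4. ] op0.006 ff4.2
10 [137.5 356.5]
15 [140.  341.5]
20 [144.5 327. ]
25 [150.5 314. ]
30 [158.  301.5]
35 [167.  290.5]
```

View pics/hook2.png

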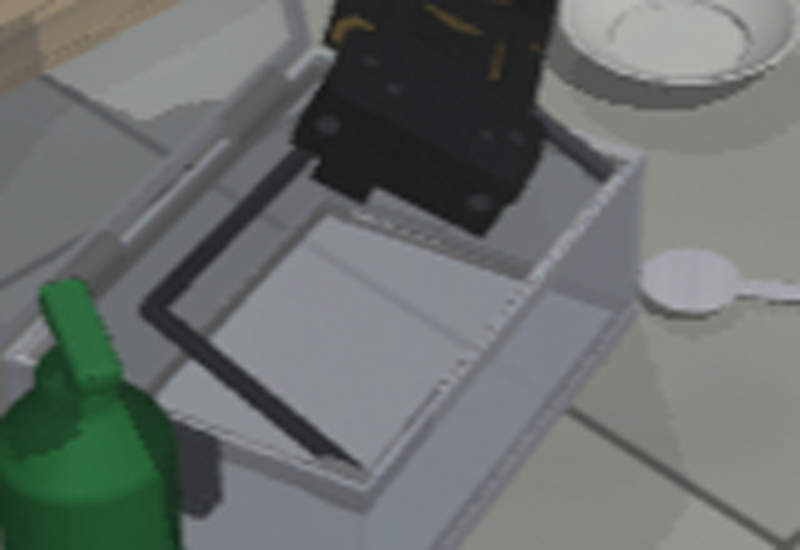

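The bar end is at (152,312), so the stay is at about 26°. I'll withdraw and push it up from behind with vertical fingers.

```bash
python3 - <<'E'
from h import *
import cv2
q=hook(34,TE,6)+EY
env.move_straight(q,rate=.1); env.move_straight(q-.13*DH,rate=.25); st('out')
env.goto(W(-60,150,-10),ori(0,0,180)); env.move_straight(W(-36,120,-10),rate=.2)
hit=env.move_straight(W(-36,13,-10),rate=.12,force_limit=4); st('down %s'%hit)
if not hit:
    for a in (26,35,45,55,65,74,80):
        x,z=sbar(a); hit=env.move_straight(W(x+13,z-18,-10),rate=.08,force_limit=14); st('a%d %s'%(a,hit))
        if hit: break
    else:
        x,z=sbar(80); hit=env.move_straight(W(x+5,z-18,-10),rate=.03,force_limit=8); st('press %s'%hit)
p=env.grab_frame("side"); im=p["image"][150:310,225:385]
cv2.imwrite("pics/up.png",cv2.resize(im,None,fx=3.5,fy=3.5,interpolation=cv2.INTER_CUBIC))
for a in (60,70,75,80): print(a,(proj(p,W(*sbar(a),98))-[225,150])*3.5)
E
```

```text
out t19.3 box [-131.2  -30.7  135. ] F [ 0.1  0.1 -0.7] op0.001 ff0.0
down False t21.3 box [-35.3 -10.   14. ] F [0.1 0.1 0.8] op0.006 ff0.0
a26 False t21.6 box [-42.7  -9.9  15.1] F [1.8 0.9 1.6] op0.002 ff1.1
a35 False t21.9 box [-50.6  -9.9  26.4] F [2.6 0.4 1.7] op0.007 ff1.3
a45 False t22.3 box [-61.6 -10.   37.5] F [ 1.8 -0.   1.3] op0.005 ff1.0
a55 False t22.6 box [-74.9 -10.1  47. ] F [ 0.6 -0.5  0.3] op0.002 ff0.0
a65 False t23.0 box [-87.8 -10.1  55.7] F [-0.7  0.  -0.4] op0.004 ff0.0
a74 False t23.3 box [-100.8  -10.    60.8] F [-0.5 -1.  -0.7] op0.004 ff0.0
a80 False t23.6 box [-106.8   -9.6   63.4] F [ 6.1 -0.1 -2.5] op0.005 ff3.1
press True t23.8 box [-106.5   -9.3   63.7] F [ 2.6 -0.8 -0.7] op0.005 ff1.3
60 [164.5 353.5]
70 [189.7  351.75]
75 [203.   352.45]
80 [217.   354.55]
```

View pics/up.png

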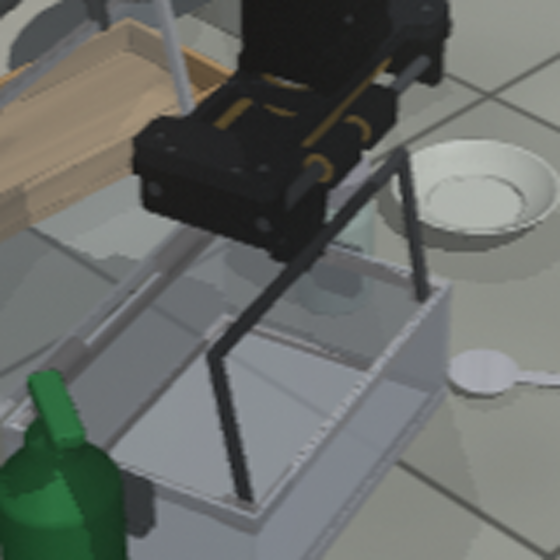

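The stay bar's end at (215,355) matches 80°. I'll press once more to make sure it is on the stop, then fetch the lid.

```bash
python3 - <<'E'
from h import *
env.dwell(.3); s=st('settled')
x=box(s['position'])
hit=env.move_straight(W(x[0]-10,x[2],x[1]),rate=.03,force_limit=10); s=st('press %s'%hit)
x=box(s['position'])
env.move_straight(W(x[0]+15,x[2],x[1]),rate=.1)
env.move_straight(W(x[0]+15,180,x[1]),rate=.25); env.gripper_to(.3,10)
env.move_straight(W(x[0],255,0),rate=.25)
env.goto(W(42,255),ori(0,1,180)); st('above bar')
hit=env.move_straight(W(42,171),rate=.1,force_limit=5); st('down %s'%hit)
if not hit: env.gripper_to(0,10); st('grip')
E
```

```text
settled t24.1 box [-106.5   -9.4   63.4] F [ 2.7 -0.3  2.4] op0.004 ff1.4
press True t24.4 box [-106.3   -9.1   64. ] F [ 1.6  0.  -0.3] op0.003 ff1.2
above bar t27.9 box [ 4.180e+01 -1.000e-01  2.544e+02] F [ 0.3  0.1 -0.5] op0.301 ff0.0
down False t28.9 box [ 42.4  -0.  172. ] F [0.3 0.3 0.6] op0.303 ff0.0
grip t29.4 box [ 42.3  -0.  171.4] F [ 0.1 -0.   1. ] op0.103 ff10.0
```

The stay is against its stop and the lid bar is gripped. Now I'll lower the lid gently.

```bash
python3 - <<'E'
from h import *
if arc(1.78,.70,9,.08,25) is None: 
    if arc(.70,.63,2,.03,12) is None:
        arc(.63,.575,5,.015,4)
env.dwell(.3); st('end')
E
```

```text
1.66 False t29.8 box [ 20.    0.  175.2] F [0.1 0.5 0.8] op0.108 ff10.0
1.54 False t30.2 box [-2.500e+00  1.000e-01  1.761e+02] F [ 0.7 -0.1  0.6] op0.107 ff10.0
1.42 False t30.7 box [-2.520e+01  1.000e-01  1.742e+02] F [ 0.   0.7 -0.5] op0.105 ff10.0
1.30 False t31.1 box [-4.750e+01  1.000e-01  1.696e+02] F [-0.3  0.5 -0.2] op0.105 ff10.0
1.18 False t31.5 box [-6.910e+01  1.000e-01  1.625e+02] F [-0.1  0.5  0.7] op0.110 ff10.0
1.06 False t32.0 box [-8.97e+01  1.00e-01  1.53e+02] F [-0.4  1.3 -0.5] op0.111 ff10.0
0.94 False t32.4 box [-109.     0.   141.1] F [ 0.2  2.4 -1.4] op0.104 ff10.0
0.82 False t32.8 box [-126.8    0.   126.8] F [0.4 2.1 0.2] op0.112 ff10.0
0.70 False t33.3 box [-142.8   -0.   110.5] F [ 0.7  1.  -0.8] op0.108 ff10.0
0.67 False t33.6 box [-147.2   -0.   105.2] F [ 0.4  1.6 -0.8] op0.109 ff10.0
0.63 False t34.0 box [-151.4   -0.    99.8] F [ 0.8  1.3 -0.4] op0.107 ff10.0
0.62 False t34.3 box [-152.6   -0.    98.2] F [ 0.3  1.8 -0.4] op0.108 ff10.0
0.61 False t34.6 box [-153.5   -0.    96.9] F [-0.1  0.7  2. ] op0.110 ff10.0
0.60 True t34.8 box [-153.5    0.    96.8] F [-0.5  0.8  4.2] op0.110 ff10.0
end t35.1 box [-153.5    0.    96.7] F [-0.6  0.1  5.3] op0.109 ff10.0
```

```bash
python3 - <<'E'
from h import *
import cv2
s=env.read_state(); x=box(s['position'])
env.move_straight(W(x[0],x[2]+.7),rate=.01)
env.gripper_to(.21,10); st('open'); env.move_straight(W(x[0],200),rate=.08); st('up')
env.move_straight(W(-260,240),rate=.25); env.dwell(.3)
p=env.grab_frame("side"); cv2.imwrite("pics/end.png",cv2.resize(p["image"][120:400,150:470],None,fx=2,fy=2))
for th in (0,.5,.61,.7):
    b=bar(th); print(th,[((proj(p,W(*b,y))-[150,120])*2).tolist() for y in (47,-47)])
E
```

```text
open t35.9 box [-153.6   -0.    97.4] F [-0.4 -0.2  0.7] op0.206 ff0.0
up t37.3 box [-153.8   -0.   199.4] F [ 0.3  1.  -0.2] op0.209 ff0.0
0 [[373.20000000000005, 323.6], [419.20000000000005, 264.4]]
0.5 [[349.20000000000005, 232.39999999999998], [398.6, 176.2]]
0.61 [[337.4, 211.60000000000002], [387.79999999999995, 156.2]]
0.7 [[326.20000000000005, 194.8], [377.4, 140.2]]
```

View pics/end.png

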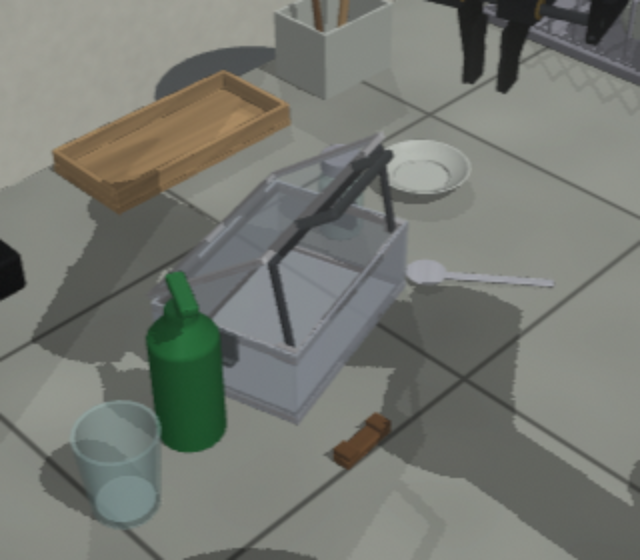

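The lid rests on the raised stay: its bar end at (388,155) matches 0.61 rad. The bystanders are where they were and the gripper is clear.

```bash
python3 -c "
from workcell import env
print(env.close_job())"
```

```text
the job is handed in; nothing more can be done
None
```

The job is handed in: the lid was swung back to its stop, the stay flipped fully up, and the lid lowered gently until it rested on the stay at about 0.61 rad; in the last picture the other things stood where they were, at about 38 s of the 67 s allowed.

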